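# Put the bench saw's guard back into its interlock

## Task

The blade change on the bench cut-off saw is finished: put the saw back into service. Take the spanner off the saw bed and lay it flat in the black tool tray; draw the lock bolt out of the switch's slot; slide the blade guard along the bed, flat and square against the fence, until its steel tongue is fully home in the interlock switch and the guard meets its buffers; then slide the lock bolt to its end stop so that it locks the tongue. Leave everything else on the bench where it is.

Things in the scene. Friction and masses are not known exactly. Their poses are not given: they have to be found in the camera images.
- saw: Bed of an under-bench cut-off saw, fixed: aluminium plate 12 mm thick, top 12 mm above the bench. Origin on its underside, on the centre line of the guard's run. +y: the way the guard slides home (robot's left); +x: away from the robot, to the fence. Plate x -105..85, y -280..205 mm. Positions 'in the saw's frame' use these axes; 'above the bed' is above the plate's top.
- fence (a point): Bed-level middle of the guiding face of the long fence on the far side: the face is at x 49.5 mm in the saw's frame, y -280..100, 24 mm high above the bed. Two rubber buffers at y 100 stop the guard at the end of its run.
- rail (a point): Bed-level point at the start of the guiding face of the short near rail: x -49.5, y 20..100 mm in the saw's frame, 12 thick, 16 high, with a flared mouth reaching back to y -10, its inner edge there at x -62, its outer at x -73. Between rail and fence the guard has 1.5 mm play on each side.
- blade (a point): Top of the saw blade, a disc edge on the centre line (x 0), 3 mm thick, y -11..91 mm in the saw's frame, standing up 20 mm above the bed at its middle (y 40).
- guard: Blade guard: loose sheet-steel hood, 0.5 kg, 96 wide (x), 120 long (y), 54 high, 4 mm walls, open below and at its leading (+y) end, flat closed rear (-y). No handle: push its flat sides and rear. Origin: underside, centre. Fully home: origin at x 0 (within 1.5), y 40 mm in the saw's frame, axes parallel. Starts skewed up to 0.3 rad and 17 to 30 mm off the line, towards the robot.
- tongue_tip (a point): Tip of the flat steel tongue that stands out 46 mm from the middle of the guard's leading end, 106 mm ahead of the guard's origin, 38 mm above the bed: 4 mm thick (x), 22 mm high (27 to 49 mm above the bed), with a window 16 long x 14 high, 22 to 38 mm from the guard's end. Axes as the guard's.
- slot (a point): Mouth of the switch's slot: x 0, y 108 mm in the saw's frame, 38 mm above the bed, axes as the saw's. Slot 8 mm wide behind splayed steel lead-in cheeks, 30 high, 42 deep. With the guard on the buffers the tongue tip is 38 mm inside (+y of this point). The grey switch housing fills x -26..26, y 112..182, 76 mm high above the bed.
- bolt (a joint): Lock bolt of the switch: 8 mm square steel bar sliding along the saw's x across the slot, 22 mm behind its mouth. 0 = drawn fully out towards the robot; below 0.008 m the slot is free; 0.030 m = fully in at its end stop, through the tongue's window. Starts at 0.017 to 0.027, blocking the slot. Stays where left, slides with about 2 N.
- bolt_grip (a point): Top centre of the bolt's black upright thumb plate on the robot's side of the switch, 94 mm above the bed: 14 thick (saw's x), 30 wide (y), 56 high. Moves with the bolt: x -74 drawn out, -44 fully in, y 130 mm in the saw's frame. A steel bracket 52 mm high stands between it and the housing, x -36..-26; a 4 mm base plate lies below.
- spanner: Steel arbor spanner, 150 mm long along its x, 10 mm thick, 0.14 kg: shank 16 mm wide from x -45 to 45, ring end 29 mm wide at +x, open jaw 28 mm wide at -x. Origin on its underside at the middle. Lies flat on the bed across the guard's run, between the parked guard and the blade.
- tray: Open black tool tray, fixed, 220 (x) x 105 (y) mm outside, walls 4 mm thick and 22 mm high, floor 4 mm thick. Origin on its underside at its centre. It stands left or right of the saw.
- bowl: Steel parts bowl, fixed, 120 mm across, 32 mm high, on the side where the tray is not. Leave it alone.
- oil: White oil bottle, 48 mm across, 130 mm high, upright on the bench in front of the saw; loose. Origin at its foot.
- flange: Dark steel blade flange, a ring 40 mm across, 10 mm high, lying loose on the bed's near margin between the spanner and the bolt.
- pedal: Bicycle pedal, 100 x 78 x 23 mm, loose on the bench in front of the saw. Origin at its underside.
- cassette: Stepped steel sprocket cassette, 110 mm across, 30 mm high, loose beyond the saw.
- tape: Roll of grey tape, 100 mm across, 45 mm high, loose beyond the saw.
- crank: Dark crank arm, 207 x 42 x 18 mm, lying loose beyond the saw.
Not all that is in view belongs to the job. Of the things like the spanner, leave any that is blue; of the rest the larger one is meant.

How it is judged:
By the outcome, as a careful person would: the job done as asked, in the order asked, and still so for the second after the job is handed in, with the robot touching nothing.
It also fails if it takes over 72 s, if anything falls off the work surface, if the arm or the gripper's body presses on something with over 40 N, if the wrist force passes 120 N, or if a joint passes its speed limit or range.

## Robot

A 6-joint arm with a two-finger parallel gripper is mounted at the origin on the work surface. World frame = base frame: x ahead of the robot, y to its left, z up, the work surface at z = 0. Lengths are in m, angles in rad, forces in N, time in s.
With the tool pointing down it reaches from about 0.35 to 0.975 m from the base axis. Payload 4.9 kg.
Tool frame: the origin (TCP) lies midway between the tips of the shut fingers; the grasp point (between the pads) lies 19 mm behind it; z points along the fingers, y is the direction in which the jaws open and shut (so a half turn about z gives the same grasp; the last joint's range is limited). The gripper opens to 85 mm and grips with 20 to 120 N. Pads are 22 mm wide; open, the fingers measure 114 mm over their backs; the gripper's body (76 mm by 85 mm) begins 54 mm behind the grasp point. The pads swing forward as they close: fully open they stand 13 mm farther back than shut.
Start: joints at [-1.352, 0.053, 1.613, -0, 1.476, -0.119], TCP at [0.207, -0.59, 0.231] pointing down, gripper open.
Joint ranges: [-3.01, 3.01], [-1.01, 2.22], [0.06, 2.58], [-1.02, 4.17], [0.09, 2.62], [-3.14, 3.14]. Speed limits (rad/s): [2.57, 2.57, 3.14, 3.14, 3.14, 3.14].

## Interface

Orientations are given as a unit quaternion [w, x, y, z].
In Python, from plant import state, grab_frame, camera_params, job_done, boxes_of gives the robot as it stands.
- The arm moves only by the tool step_arm, never from a script. Its argument "steps" is a list of rows, each a list of 4 numbers: the shift along the tool's x, y, z in mm, then the turn about the tool's z in degrees. A call has 1 to 8 rows; each row shifts and turns the pose as measured when the row begins, along the tool's axes as they then stand; what a row does not reach is not made up. A row lasts 1/10 s, in which the tool goes at most 50 mm and 8.59 degrees, less where a joint would pass 70% of its speed; a pose out of reach is approached as far as the arm can. A call is refused whole if a number of a shift passes 50 or a number of a turn 8.59, either way. A call with a gripper value outside its range is refused whole. "claw" is the opening in per cent of the stroke, from 0 (shut) to 100 (fully open), set as the call begins (left out, the last holds). The fingers move at their own pace and stop on an object; the grip force is fixed at half the most. Time passes only in rows, so rows that do not move let the fingers close. It gives the time, the measured TCP pose, the force and the opening at its end, in the units of the state.
- state(): the state, without advancing time (a new reading comes with each control period).
- grab_frame(name): name is "scene" or "top" or "wrist"; returns (picture, depth): 420x560x3 uint8, red, green, blue; 420x560 float32, m along the optical axis (not along the pixel's ray), 0 where there is no reading.
- camera_params(name): a dict with "mtx" (3x3 intrinsics, pixels), "k1" (the pictures are not rectified: a ray, as slopes to the right and down, at radius r is drawn at 1 + k1 r^2 times it, then the intrinsics apply), "extrinsics" (4x4, takes a point from camera to world coordinates); the wrist camera has in their place "T_tool_cam" (4x4, takes a point from camera to tool coordinates, whose origin is the TCP and whose axes are the flange's). Camera axes: x right, y down, z forward; pixel columns grow to the right and rows downward; lengths in m; the calibration is good to about 2 mm. A picture is of the moment at which its call begins: read the wrist's pose just before it. camera_params takes no time and is no camera call.
- job_done(): hands the job in, once; it reports no verdict.
Trained networks look in the newest picture that a camera, given by its name, has taken for a name from the list of things; names that differ only in an ending like _2 or _b are one class to them, and where a whole thing is asked for, a point or a joint stands for the part that bears it (a point fixed in the world has none). Each returns a list of dicts, best first, with "p" (0 to 1); they miss things now and then, are a little off and sometimes report something else, mostly with a low value. They report only what shows in the picture. A call takes as long as a camera call. They do not tell look-alikes from the thing itself.
- boxes_of(camera, label): "box" ([left, top, width, height] in pixels, round what is visible of it).
The state is a dict: "time": time; "joint_pos": joint angles; "joint_vel": joint speeds; "joint_efforts": joint torques, N m; "tool_pos": TCP position; "tool_rot": TCP orientation; "contact_force": force on the tool from outside, world axes, zero at the start; "ft_torque": the same for the moment, N m; "gripper_width": opening from 0.0 (shut) to 1.0 (fully open).
Only numpy, scipy, OpenCV 4.12 (cv2) and the standard library are available. Lean on these libraries where they do the work, as an engineer would, in place of code of your own. Each camera call takes 0.05 s, during which the arm holds its last target. There are 200 camera calls.

## Working session

There is one attempt and no reset: what is moved stays moved. The work goes in short steps, Python scripts to look and compute and a tool call to move; the robot and the scene stay as the last step left them, time stands still between calls to the robot, and variables do not carry over. Pictures are saved under pics/ and viewed, about 8 in all and at most 12, crops included, and the job is handed in when it is done.

Besides the shell and the picture viewer there is one more tool, called after "Request:" in YAML: its name, and indented under it one key for each argument. step_arm: Moves the arm, as the interface text tells. Its arguments: {"type":"object","properties":{"steps":{"type":"array"},"claw":{"type":"number"}},"required":["steps"]}

```bash
mkdir -p pics; cat > h.py <<'E'
import numpy as np, cv2
from plant import *
from scipy.spatial.transform import Rotation as R
def grab(n,save=None):
    s=state(); im,d=grab_frame(n); c=camera_params(n)
    if n=='wrist':
        T=np.eye(4); q=s['tool_rot']; T[:3,:3]=R.from_quat([q[1],q[2],q[3],q[0]]).as_matrix(); T[:3,3]=s['tool_pos']
        E=T@np.array(c['T_tool_cam'])
    else: E=np.array(c['extrinsics'])
    if save: cv2.imwrite('pics/'+save,im[:,:,::-1])
    return im,d,np.array(c['mtx']),c['k1'],E
def cloud(d,K,k1,E):
    v,u=np.mgrid[:d.shape[0],:d.shape[1]]
    p=np.stack([u.ravel(),v.ravel()],1).astype(np.float64)[:,None]
    r=cv2.undistortPoints(p,K,np.array([k1,0,0,0.]))[:,0]
    z=d.ravel().astype(float)
    P=np.c_[r*z[:,None],z]@E[:3,:3].T+E[:3,3]
    P[z==0]=np.nan
    return P.reshape(d.shape+(3,))
def proj(P,K,k1,E):
    i=np.linalg.inv(E)
    P=np.atleast_2d(P)@i[:3,:3].T+i[:3,3]
    s=P[:,:2]/P[:,2:]; s=s*(1+k1*(s**2).sum(1))[:,None]
    return s@np.diag([K[0,0],K[1,1]])+K[:2,2]
E
python3 - <<'E'
from h import *
for n in ('top','scene'):
    im,d,K,k1,E_=grab(n,n+'0.png'); np.savez(n+'0.npz',im=im,d=d,K=K,k1=k1,E=E_)
    C=cloud(d,K,k1,E_)
    for l in ['saw','guard','tongue_tip','spanner','tray','bolt_grip','flange','oil','pedal','bowl','tape','crank','cassette']:
        for b in boxes_of(n,l)[:4]:
            x,y,w,h=map(float,b['box']); c=C[int(min(y+h/2,419)),int(min(x+w/2,559))]
            print(n,l,round(b['p'],2),np.round([x,y,w,h]).astype(int),np.round(c,3))
print(state()['tool_rot'],state()['time'],camera_params('wrist')['T_tool_cam'])
E
```

```text
top saw 0.74 [174 138 216 100] [ 0.554 -0.021  0.018]
top guard 0.87 [290 177  75  45] [ 0.522 -0.12   0.066]
top guard 0.39 [ 83 212  50  52] [0.435 0.389 0.002]
top tongue_tip 0.69 [303 175  64  46] [ 0.527 -0.137  0.068]
top spanner 0.94 [352 316  63  26] [ 0.227 -0.255  0.012]
top spanner 0.88 [272 168  23  63] [ 0.526 -0.021  0.02 ]
top spanner 0.51 [181 265  25  44] [0.322 0.185 0.01 ]
top tray 0.65 [409 181  53  97] [ 0.457 -0.382  0.003]
top bolt_grip 0.53 [199 191  16  10] [0.528 0.145 0.102]
top flange 0.48 [231 206  16  16] [0.494 0.081 0.012]
top oil 0.73 [171 139 217  98] [ 0.554 -0.014  0.011]
top oil 0.61 [242 258  22  22] [0.372 0.045 0.127]
top pedal 0.85 [308 241  39  55] [ 0.367 -0.126  0.021]
top pedal 0.3 [ 83 214  47  48] [0.435 0.391 0.004]
top bowl 0.64 [ 82 216  48  44] [0.435 0.392 0.008]
top bowl 0.62 [196 189  17  16] [0.523 0.15  0.104]
top tape 0.79 [160  74  47  46] [ 0.773  0.213 -0.003]
top crank 0.74 [223  74  86  25] [0.792 0.016 0.021]
top cassette 0.87 [308  74  50  42] [ 0.768 -0.137  0.033]
scene saw 0.94 [172 200 232  98] [ 0.558 -0.01   0.012]
[... 891 characters left out ...]
8] [ 0.365 -0.123  0.021]
scene pedal 0.41 [272 216  17  49] [ 0.54  -0.024  0.022]
scene pedal 0.31 [170 196 238 101] [ 0.552 -0.009  0.011]
scene bowl 0.58 [410 163  51  41] [0.429 0.4   0.007]
scene tape 0.94 [393 282  58  54] [0.756 0.222 0.001]
scene crank 0.81 [276 334 107  23] [0.803 0.015 0.017]
scene cassette 0.27 [193 211  80  57] [ 0.554 -0.128  0.068]
[1.28842760e-05 9.85770031e-01 1.68099509e-01 1.34051778e-05] 1.4 [[ 1.48538944e-03 -9.58041057e-01 -2.86627156e-01  7.21776701e-02]
 [ 9.99998806e-01  1.54524050e-03  1.73878077e-05 -7.15229258e-04]
 [ 4.26249657e-04 -2.86626839e-01  9.58042208e-01 -1.42899823e-01]
 [ 0.00000000e+00  0.00000000e+00  0.00000000e+00  1.00000000e+00]]
```

View pics/top0.png

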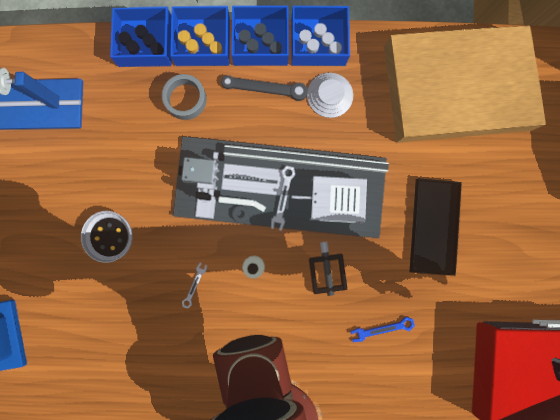

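View pics/scene0.png

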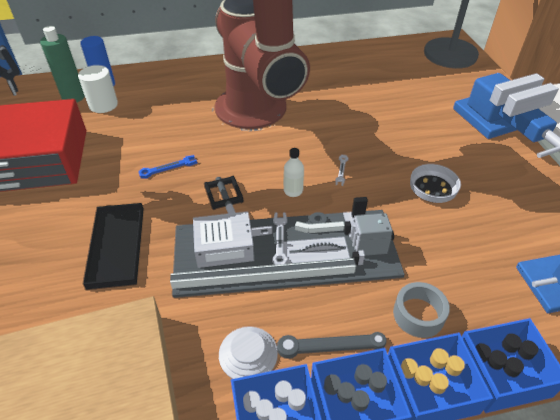

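Three spanner-like things appear in the top view. The blue one at (383,329) is excluded, the small grey one at (194,287) is the smaller, and the large grey one on the bed at (284,198) is the one meant. I'll confirm it in an enlarged crop while fitting the poses.

```bash
python3 - <<'E'
from h import *
z=np.load('top0.npz'); im,d,K,k1,E_=[z[k] for k in('im','d','K','k1','E')]
C=cloud(d,K,float(k1),E_)
cv2.imwrite('pics/crop1.png',cv2.resize(im[130:245,165:395,::-1],None,fx=3.4,fy=3.4,interpolation=cv2.INTER_CUBIC))
P=C.reshape(-1,3); roi=(abs(P[:,0]-.55)<.16)&(P[:,1]>-.27)&(P[:,1]<.26)
P=P[roi]
print('z hist',np.histogram(P[:,2],np.arange(-.01,.12,.005)))
pl=P[P[:,2]>.0075]
r=cv2.minAreaRect(pl[:,:2].astype(np.float32)*1000); print('plate rect',r, cv2.boxPoints(r))
f=P[(P[:,2]>.03)&(P[:,2]<.042)&(P[:,0]>.56)]
print(len(f)); print(cv2.fitLine(f[:,:2].astype(np.float32),cv2.DIST_HUBER,0,.001,.001).ravel(),f[:,1].min(),f[:,1].max())
g=P[(P[:,2]>.055)&(P[:,2]<.075)&(P[:,1]<-.03)]
r=cv2.minAreaRect(g[:,:2].astype(np.float32)*1000); print('guard',r,np.median(g[:,2]))
b=P[(P[:,2]>.095)]; print('boltplate',len(b),np.round(np.c_[b.min(0),b.max(0),np.median(b,0)],4).tolist())
hs=P[(P[:,2]>.08)&(P[:,2]<.094)&(P[:,1]>.05)]; print('housing',cv2.minAreaRect(hs[:,:2].astype(np.float32)*1000),np.median(hs[:,2]))
Q=C.reshape(-1,3)
t=Q[(abs(Q[:,0]-.46)<.16)&(Q[:,1]<-.28)&(Q[:,1]>-.48)&(Q[:,2]>.014)&(Q[:,2]<.03)]
print('tray',cv2.minAreaRect(t[:,:2].astype(np.float32)*1000),np.median(t[:,2]))
E
```

```text
z hist (array([ 876, 8485, 3888, 3984, 5784, 1005,  599,  294,  704,  839,  146,
         54,   59,  140, 1303, 1055,   53,   32,  210,  504,   49,    8,
         55,   28,    0]), array([-0.01 , -0.005,  0.   ,  0.005,  0.01 ,  0.015,  0.02 ,  0.025,
        0.03 ,  0.035,  0.04 ,  0.045,  0.05 ,  0.055,  0.06 ,  0.065,
        0.07 ,  0.075,  0.08 ,  0.085,  0.09 ,  0.095,  0.1  ,  0.105,
        0.11 ,  0.115]))
plate rect ((520.7789306640625, -19.266326904296875), (499.3360900878906, 271.0701599121094), 85.32054138183594) [[ 365.3274  -257.045  ]
 [ 635.494   -279.15924]
 [ 676.23047  218.51236]
 [ 406.06384  240.62659]]
1538
[ 0.09271859  0.9956924   0.6148864  -0.10681063] -0.26482957864509377 0.19718996101751737
guard ((522.458740234375, -123.35875701904297), (167.089599609375, 97.56922149658203), 87.39788818359375) 0.06470518767316613
boltplate 91 [[0.5193, 0.5347, 0.5275], [0.139, 0.1692, 0.1537], [0.0955, 0.1091, 0.1039]]
housing ((499.0028076171875, 134.55560302734375), (256.2524108886719, 83.07352447509766), 19.30656623840332) 0.08645984208588753
tray ((461.440185546875, -380.99468994140625), (107.5004653930664, 220.84417724609375), 85.19469451904297) 0.019576988611073265
```

View pics/crop1.png

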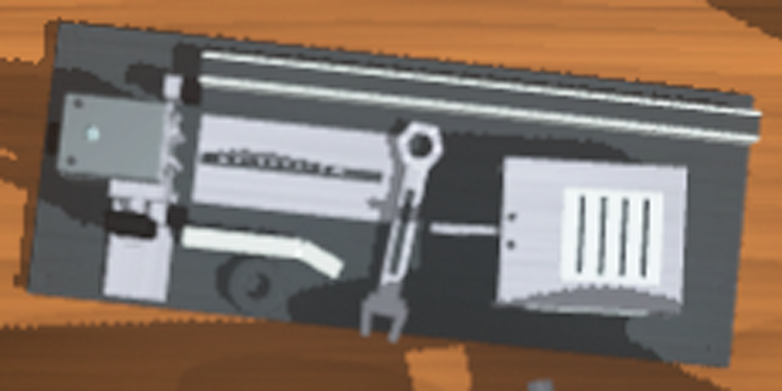

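The crop confirms the target: a steel spanner lying across the bed, with its ring at (415,145) and its jaw at (382,320). The guard is skewed at (595,235), the bolt plate is at (130,222) and the tray is on the right. Next I'll move up and over for a close wrist view.

Request:
step_arm:
  steps:
    - [0,0,-20,7.5]
    - [0,0,-25,7.5]
    - [0,0,-25,7.5]
    - [0,0,-20,7.5]
    - [13,-46,0,0]
    - [13,-46,0,0]
    - [13,-46,0,0]
    - [13,-46,0,0]

```text
time: 2.2
tool_pos: [0.2958, -0.4193, 0.3234]
tool_rot: [-0.001, 0.994, -0.109, -0.0]
contact_force: [0.6, 0.8, -0.2]
gripper_width: 0.997
```

Request:
step_arm:
  steps:
    - [13,-46,0,0]
    - [13,-46,0,0]
    - [13,-46,0,0]
    - [13,-46,0,0]
    - [13,-46,0,0]
    - [13,-46,0,0]
    - [13,-46,0,0]
    - [13,-46,0,0]

```text
time: 3.0
tool_pos: [0.4816, -0.0681, 0.3265]
tool_rot: [0.001, 0.994, -0.11, 0.004]
contact_force: [0.6, -0.4, 0.4]
gripper_width: 1.002
```

Request:
step_arm:
  steps:
    - [0,0,0,0]
    - [0,0,0,0]

```text
time: 3.2
tool_pos: [0.4832, -0.0623, 0.3266]
tool_rot: [0.0, 0.994, -0.105, 0.004]
contact_force: [0.3, 0.3, 0.1]
gripper_width: 0.996
```

```bash
cat >> h.py <<'E'
def save(n,tag):
    im,d,K,k1,E_=grab(n,tag+'.png'); np.savez(tag+'.npz',im=im,d=d,K=K,k1=k1,E=E_); return im,d,K,k1,E_
def load(tag):
    z=np.load(tag+'.npz'); return z['im'],z['d'],z['K'],float(z['k1']),z['E']
def pose():
    s=state(); q=s['tool_rot']; r=R.from_quat([q[1],q[2],q[3],q[0]]).as_matrix(); return np.array(s['tool_pos']),r,np.arctan2(r[1,0],r[0,0])
def go(target,yaw=None):
    p,r,y=pose(); d=r.T@(np.array(target)-p)*1000
    print('tcp',np.round(p,4),'yaw',round(float(np.degrees(y)),2),'tool d mm',np.round(d,1),'turn', None if yaw is None else round(float(np.degrees(y-yaw)),2))
E
python3 - <<'E'
from h import *
im,d,K,k1,E_=save('wrist','w1'); print(K,k1)
cv2.imwrite('pics/w1.png',cv2.resize(im[:,:,::-1],(784,588)))
C=cloud(d,K,k1,E_); P=C.reshape(-1,3); P=P[np.isfinite(P[:,0])]
print(P.min(0),P.max(0)); print(np.histogram(P[:,2],np.arange(-.01,.12,.005))[0])
for l in ['spanner','guard','tongue_tip','bolt_grip']:
    for b in boxes_of('wrist',l)[:2]:
        x,y,w,h=map(float,b['box']); print(l,round(b['p'],2),np.round([x,y,w,h]),np.round(C[int(min(y+h/2,419)),int(min(x+w/2,559))],4))
E
```

```text
[[362.88433333   0.         279.55486957]
 [  0.         362.88433333 214.15450541]
 [  0.           0.           1.        ]] -0.03148136346822559
[-0.00209734 -0.42885039 -0.00374947] [0.73410195 0.42140666 0.41935167]
[    0 41722 78704  2913 35412  3080  5833  1544   922  6953   705   277
   229   337  1036  9931   264   262   370  3431   389   184   198   318
    16]
spanner 0.94 [444. 285.  55.  32.] [ 0.2366 -0.2926  0.0087]
spanner 0.76 [131. 268.  17.  22.] [0.3673 0.1672 0.0033]
guard 0.87 [253.  69. 154. 104.] [ 0.5302 -0.1265  0.0663]
tongue_tip 0.97 [254.  65. 151. 110.] [ 0.5315 -0.1257  0.0657]
bolt_grip 0.9 [ 50. 159.  54.  30.] [0.5336 0.1416 0.1021]
```

View pics/w1.png

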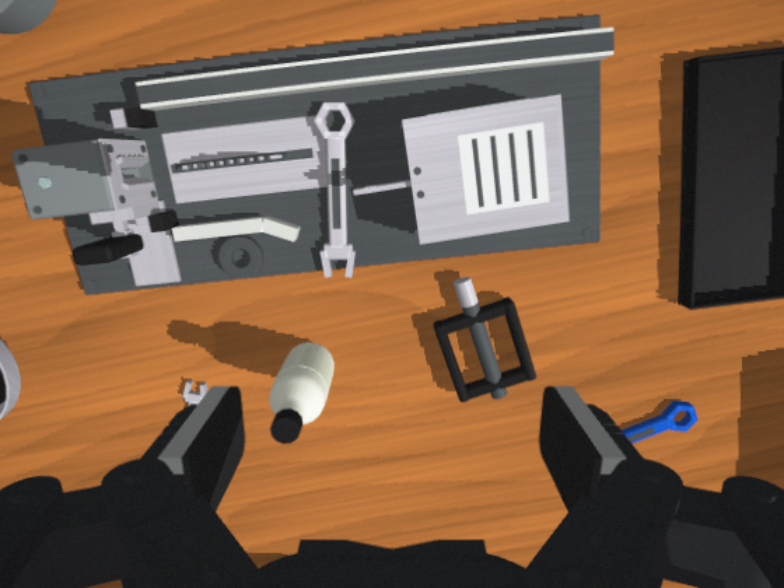

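```bash
cat > fit.py <<'E'
from h import *
def frame(P,o,psi):
    c,s=np.cos(psi),np.sin(psi); q=P[:,:2]-o
    return np.c_[q@[c,s],q@[-s,c],P[:,2]]
def rect(P): 
    return cv2.minAreaRect(P[:,:2].astype(np.float32)*1000)
E
python3 - <<'E'
from fit import *
im,d,K,k1,E_=load('w1'); C=cloud(d,K,k1,E_); P=C.reshape(-1,3); P=P[np.isfinite(P[:,0])]
P=P[P[:,0]>.36]
psi=-.0928; o=np.array([.55,-.0])
def edge(Q,axis,lo,hi,side,q):  # edge position as func. of other axis
    out=[]
    for a in np.arange(lo,hi,.01):
        m=Q[(Q[:,1-axis]>=a)&(Q[:,1-axis]<a+.01)]
        if len(m)>5: out.append((a+.005,np.percentile(m[:,axis],q)))
    out=np.array(out); k=np.polyfit(out[:,0],out[:,1],1); r=out[:,1]-np.polyval(k,out[:,0]); g=abs(r)<.003
    k=np.polyfit(out[g,0],out[g,1],1); return k,g.sum(),len(g),np.std(r[g])
S=frame(P,o,psi)
pl=S[(S[:,2]>.0085)&(S[:,2]<.0155)]
print('plate near x',edge(pl[(pl[:,0]<-.02)&(pl[:,0]>-.16)],0,-.25,.18,0,1))
print('plate far x',edge(pl[(pl[:,0]>0.02)&(pl[:,0]<.2)],0,-.25,.15,0,99))
print('plate y end-',edge(pl[(pl[:,1]<-.2)&(pl[:,1]>-.32)],1,-.08,.06,0,1))
print('plate y end+',edge(pl[(pl[:,1]>.1)&(pl[:,1]<.25)],1,-.08,.06,0,99))
f=S[(S[:,2]>.033)&(S[:,2]<.039)&(S[:,0]>.02)&(S[:,0]<.13)]
print('fence near',edge(f,0,-.26,.08,0,3)); print('fence far',edge(f,0,-.26,.08,0,97)); print(f[:,1].min(),f[:,1].max())
h=S[(S[:,2]>.083)&(S[:,2]<.092)&(S[:,1]>.1)&(S[:,0]>-.04)]; print('hous',rect(h),np.median(h[:,2]),np.percentile(h[:,:2],[1,99],axis=0))
b=S[(S[:,2]>.1)&(S[:,2]<.11)&(S[:,1]>.1)]; print('bolt top',len(b),rect(b),np.median(b[:,2]))
g=P[(P[:,2]>.06)&(P[:,2]<.072)&(P[:,1]<.0)]; print('guard top world',len(g),rect(g),np.median(g[:,2]))
sp=P[(P[:,2]>.0185)&(P[:,2]<.026)&(abs(P[:,1]+.02)<.05)&(P[:,0]>.42)&(P[:,0]<.61)]
print('spanner',len(sp),rect(sp),np.median(sp[:,2])); c=sp[:,:2].mean(0);u,s,v=np.linalg.svd(sp[:,:2]-c);print(c,v[0],np.degrees(np.arctan(v[0,1]/v[0,0])))
print('plate z',np.median(pl[:,2]))
t=P[(P[:,2]>.018)&(P[:,2]<.026)&(P[:,1]<-.3)]; print('tray',rect(t))
E
```

```text
plate near x (array([ 0.09224825, -0.10041373]), np.int64(2), 43, np.float64(0.00011731782143290653))
plate far x (array([0.01150682, 0.10233104]), np.int64(40), 40, np.float64(0.0003691606779737278))
plate y end- (array([-0.01308188, -0.25670576]), np.int64(15), 15, np.float64(0.0006021760525715769))Traceback (most recent call last):
  File "<stdin>", line 17, in <module>
  File "<stdin>", line 11, in edge
    raise TypeError("expected non-empty vector for x")
TypeError: expected non-empty vector for x
```

```bash
cat > m1.py <<'E'
from fit import *
import sys
im,d,K,k1,E_=load(sys.argv[1]); C=cloud(d,K,k1,E_); P=C.reshape(-1,3); P=P[np.isfinite(P[:,0])]
P=P[P[:,0]>.36]
psi=-.1045; o=np.array([.55,-.0])
def edge(n,Q,axis,lo,hi,q):
    out=[]
    for a in np.arange(lo,hi,.01):
        m=Q[(Q[:,1-axis]>=a)&(Q[:,1-axis]<a+.01)]
        if len(m)>5: out.append((a+.005,np.percentile(m[:,axis],q)))
    if len(out)<3: print(n,'none');return
    out=np.array(out); g=abs(out[:,1]-np.median(out[:,1]))<.004
    k=np.polyfit(out[g,0],out[g,1],1); print(n,np.round(k,4),g.sum(),len(g))
S=frame(P,o,psi)
pl=S[(S[:,2]>.0085)&(S[:,2]<.0155)]
edge('plate near x',pl[(pl[:,0]<-.02)&(pl[:,0]>-.16)],0,-.25,.18,1)
edge('plate far x',pl[(pl[:,0]>0.02)&(pl[:,0]<.2)],0,-.25,.15,99)
edge('plate y-',pl[(pl[:,1]<-.2)&(pl[:,1]>-.32)],1,-.08,.06,1)
edge('plate y+',pl[(pl[:,1]>.1)&(pl[:,1]<.3)],1,-.08,.06,99)
f=S[(S[:,2]>.033)&(S[:,2]<.039)&(S[:,0]>.02)&(S[:,0]<.13)]
edge('fence near',f,0,-.26,.08,3); edge('fence far',f,0,-.26,.08,97); print(np.percentile(f[:,1],[.5,99.5]))
h=S[(S[:,2]>.083)&(S[:,2]<.092)&(S[:,1]>.1)&(S[:,0]>-.04)]; print('hous',rect(h),np.median(h[:,2]),np.percentile(h[:,:2],[1,99],axis=0))
b=S[(S[:,2]>.1)&(S[:,2]<.11)&(S[:,1]>.1)]
if len(b):print('bolt top',len(b),rect(b),np.median(b[:,2]))
g=P[(P[:,2]>.06)&(P[:,2]<.072)&(P[:,1]<.0)]; print('guard top world',len(g),rect(g),np.median(g[:,2]))
sp=P[(P[:,2]>.0185)&(P[:,2]<.026)&(abs(P[:,1]+.02)<.05)&(P[:,0]>.42)&(P[:,0]<.61)]
print('spanner',len(sp),rect(sp),np.median(sp[:,2])); c=sp[:,:2].mean(0);v=np.linalg.svd(sp[:,:2]-c,full_matrices=False)[2];print(c,v[0],np.degrees(np.arctan(v[0,1]/v[0,0])))
print('plate z',np.median(pl[:,2]))
t=P[(P[:,2]>.018)&(P[:,2]<.026)&(P[:,1]<-.3)]; print('tray',rect(t))
E
python3 m1.py w1
```

```text
plate near x [-0.0006 -0.0865] 31 43
plate far x [-1.000e-04  1.023e-01] 40 40
plate y- [-0.002  -0.2566] 15 15
plate y+ [0.0016 0.2254] 8 15
fence near [-0.001   0.0675] 34 34
fence far [0.0008 0.0871] 34 34
[-0.25625981  0.13462927]
hous ((3.1649398803710938, 168.86856079101562), (71.39830017089844, 84.09071350097656), 88.17131042480469) 0.08836757805317438 [[-0.03203869  0.13380034]
 [ 0.04337935  0.20198247]]
bolt top 389 ((-37.40003967285156, 151.08815002441406), (14.309751510620117, 29.533275604248047), 0.011638793163001537) 0.10575936286107934
guard top world 10220 ((524.8076782226562, -123.88978576660156), (165.54736328125, 97.42300415039062), 86.53736114501953) 0.06649299411817
spanner 1815 ((533.786376953125, -0.77685546875), (74.92952728271484, 149.64193725585938), 77.52943420410156) 0.022274402071869703
[ 0.53140858 -0.02132701] [-0.9792735   0.20254238] -11.685669815295936
plate z 0.012415479503782828
tray ((465.94012451171875, -360.26177978515625), (72.97642517089844, 219.3295440673828), 82.5946044921875)
```

The wrist view shows the spanner's ring at (333,120) and its jaw at (337,265). The tongue tip at (352,190) sits very close to the shank. The bolt plate is at (110,250). I'll locate the spanner, tongue and guard in the saw's frame.

```bash
cat >> h.py <<'E'
PSI=-.1045; O=np.array([.5700,.0198])
def saw(P):
    P=np.atleast_2d(P); c,s=np.cos(PSI),np.sin(PSI); q=P[:,:2]-O
    return np.c_[q@[c,s],q@[-s,c],P[:,2]-.012]
def world(x,y,z=0):
    c,s=np.cos(PSI),np.sin(PSI); return np.array([O[0]+c*x-s*y,O[1]+s*x+c*y,z+.012])
E
cat > m2.py <<'E'
from h import *
import sys
im,d,K,k1,E_=load(sys.argv[1]); C=cloud(d,K,k1,E_); P=C.reshape(-1,3); P=P[np.isfinite(P[:,0])]
S=saw(P)*1000
t=S[(S[:,2]>26)&(S[:,2]<51)&(abs(S[:,0]+15)<60)&(S[:,1]>-150)&(S[:,1]<110)]
t=t[np.argsort(t[:,1])]
print('tongue region high y:',np.round(t[-8:],1).tolist())
g=S[(S[:,2]>50)&(S[:,2]<58)&(S[:,1]<100)&(abs(S[:,0])<120)]
r=cv2.minAreaRect(g[:,:2].astype(np.float32)); print('guard top rect (saw mm)',r,len(g))
print(np.round(cv2.boxPoints(r),1).tolist())
sp=S[(S[:,2]>6.5)&(S[:,2]<14)&(S[:,0]<48)&(S[:,0]>-125)&(S[:,1]>-75)&(S[:,1]<-18)]
if len(sp)>100:
    c=np.median(sp,0); r=cv2.minAreaRect(sp[:,:2].astype(np.float32)); print('spanner',r,len(sp))
    sh=sp[abs(sp[:,0]-r[0][0])<35]; print('shank line y(x)',np.polyfit(sh[:,0],sh[:,1],1),'x range',np.percentile(sp[:,0],[.5,99.5]))
E
python3 m2.py w1
```

```text
tongue region high y: [[-7.4, 109.6, 46.9], [-38.6, 109.7, 30.3], [7.8, 109.7, 43.8], [38.5, 109.8, 29.1], [6.8, 109.9, 46.2], [-6.2, 109.9, 26.4], [7.6, 110.0, 34.2], [36.4, 110.0, 27.4]]
guard top rect (saw mm) ((-30.04909896850586, -148.40481567382812), (96.73253631591797, 164.3844757080078), 2.9831578731536865) 10103
[[-82.5999984741211, -68.80000305175781], [-74.0999984741211, -233.0], [22.5, -228.0], [14.0, -63.79999923706055]]
spanner ((-36.32398986816406, -46.45855712890625), (31.86977767944336, 149.44662475585938), 84.28740692138672) 1756
shank line y(x) [ -0.10337604 -50.11639144] x range [-108.90026548   37.6992525 ]
```

```bash
cat >> m2.py <<'E'
def guard(S):
    hi=S[(S[:,2]>51)&(S[:,2]<58)&(S[:,1]<105)&(S[:,1]>-300)&(S[:,0]>-120)&(S[:,0]<75)]
    from scipy.optimize import minimize
    # rasterise, keep largest blob after opening (removes tongue)
    g=np.zeros((500,300),np.uint8); i=np.round(hi[:,:2]+[150,350]).astype(int); g[i[:,1],i[:,0]]=255
    g=cv2.morphologyEx(g,cv2.MORPH_CLOSE,np.ones((7,7))); g=cv2.morphologyEx(g,cv2.MORPH_OPEN,np.ones((25,25)))
    n,l,st,_=cv2.connectedComponentsWithStats(g); k=1+np.argmax(st[1:,4])
    ys,xs=np.nonzero(l==k); r=cv2.minAreaRect(np.c_[xs-150,ys-350].astype(np.float32)); b=cv2.boxPoints(r)
    print('hood',r)
    tg=S[(S[:,2]>44)&(S[:,2]<53)]; a=np.radians(r[2]); 
    if a>np.pi/4:a-=np.pi/2
    c,s=np.cos(a),np.sin(a); q=tg[:,:2]-r[0]; L=np.c_[q@[c,s],q@[-s,c],tg[:,2]]
    m=(L[:,1]>64)&(L[:,1]<125)&(abs(L[:,0])<20); print('yaw',a,'tongue local',len(L[m]),'y max',np.percentile(L[m][:,1],[50,97,100]) if m.any() else 0,'x',np.median(L[m][:,0]) if m.any() else 0)
    o=np.array(r[0]); print('tongue tip saw',o+106*np.array([-s,c]))
    return o,a
guard(S)
E
python3 m2.py w1; python3 -c "
from h import *
c=np.array([-36,-46.4]);
for off in (28,30,-30): 
  q=c+off*np.array([np.cos(-.103),np.sin(-.103)]); print(off,q,world(*(q/1000),.003))"
```

```text
tongue region high y: [[-7.4, 109.6, 46.9], [-38.6, 109.7, 30.3], [7.8, 109.7, 43.8], [38.5, 109.8, 29.1], [6.8, 109.9, 46.2], [-6.2, 109.9, 26.4], [7.6, 110.0, 34.2], [36.4, 110.0, 27.4]]
guard top rect (saw mm) ((-30.04909896850586, -148.40481567382812), (96.73253631591797, 164.3844757080078), 2.9831578731536865) 10103
[[-82.5999984741211, -68.80000305175781], [-74.0999984741211, -233.0], [22.5, -228.0], [14.0, -63.79999923706055]]
spanner ((-36.32398986816406, -46.45855712890625), (31.86977767944336, 149.44662475585938), 84.28740692138672) 1756
shank line y(x) [ -0.10337604 -50.11639144] x range [-108.90026548   37.6992525 ]
hood ((-28.93640899658203, -170.27183532714844), (97.47823333740234, 120.49947357177734), 2.862405300140381)
yaw 0.049958397013986154 tongue local 149 y max [ 84.83803168 104.22401998 105.46218419] x -0.10014658359288782
tongue tip saw [-34.22979653 -64.40408741]
28 [ -8.14839474 -49.27890331] [ 0.55675578 -0.02836012  0.015     ]
30 [ -6.15899436 -49.48453926] [ 0.55871288 -0.02877215  0.015     ]
-30 [-65.84100564 -43.31546074] [ 0.49999994 -0.0164113   0.015     ]
```

```bash
python3 -c "
from h import *
go([.5587,-.0288,.08],-.2075); go([.5587,-.0288,.014],-.2075); print(pose()[1])"
```

```text
tcp [ 0.4826 -0.0646  0.3266] yaw -12.35 tool d mm [ 64.6 -51.  247.2] turn -0.46
tcp [ 0.4826 -0.0646  0.3266] yaw -12.35 tool d mm [ 64.1 -50.9 313.2] turn -0.46
[[ 9.76826673e-01 -2.13870408e-01  8.31262584e-03]
 [-2.13869998e-01 -9.76861671e-01 -9.48652595e-04]
 [ 8.32317428e-03 -8.51152112e-04 -9.99965000e-01]]
```

Request:
step_arm:
  steps:
    - [13,-10,45,-0.5]
    - [13,-10,45,0]
    - [13,-10,45,0]
    - [13,-10,45,0]
    - [12,-10,40,0]
    - [0,0,25,0]
    - [0,0,0,0]
  claw: 40

```text
time: 4.15
tool_pos: [0.5628, -0.0398, 0.0796]
tool_rot: [0.002, 0.994, -0.112, 0.01]
contact_force: [-1.4, 0.0, 0.5]
gripper_width: 0.402
```

```bash
python3 -c "
from h import *
go([.5587,-.0288,.014],-.2075); print(state()['gripper_width'])"
```

```text
tcp [ 0.5628 -0.0398  0.0796] yaw -12.85 tool d mm [-7.7 -9.9 65.5] turn -0.96
0.4022563046618336
```

Request:
step_arm:
  steps:
    - [-4,-5,20,-0.5]
    - [-4,-5,20,-0.5]
    - [0,0,12,0]
    - [0,0,8,0]
    - [0,0,0,0]

```text
time: 4.65
tool_pos: [0.5623, -0.0341, 0.0245]
tool_rot: [0.003, 0.994, -0.107, 0.015]
contact_force: [-0.6, -0.7, -0.1]
gripper_width: 0.402
```

```bash
python3 -c "
from h import *
go([.5587,-.0288,.014],-.2075); save('wrist','w2')"
```

```text
tcp [ 0.5623 -0.0341  0.0245] yaw -12.26 tool d mm [-5.  -4.4 10.4] turn -0.38
```

View pics/w2.png

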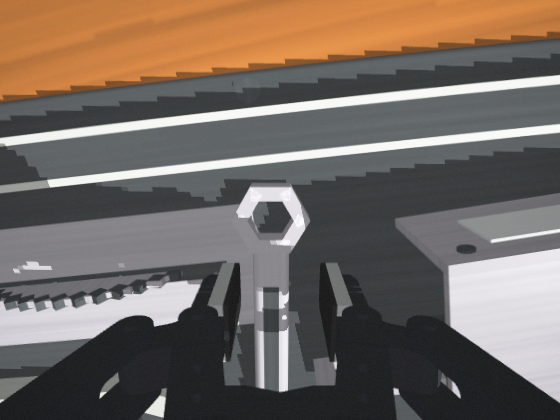

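The shank at column 270 lies between the pads at 235 and 325, slightly to the left, which agrees with the computed -4.4 mm.

Request:
step_arm:
  steps:
    - [-2,-4,5,0]
    - [-1,-1,4,0]
    - [0,0,2,0]
    - [0,0,0,0]

```text
time: 5.1
tool_pos: [0.564, -0.0292, 0.0169]
tool_rot: [0.003, 0.994, -0.107, 0.018]
contact_force: [-0.2, 0.4, 0.2]
gripper_width: 0.401
```

Request:
step_arm:
  steps:
    - [0,0,0,0]
    - [0,0,0,0]
    - [0,0,0,0]
    - [0,0,0,0]
    - [0,0,0,0]
    - [0,0,0,0]
  claw: 0

```text
time: 5.7
tool_pos: [0.5644, -0.0291, 0.0174]
tool_rot: [0.003, 0.994, -0.107, 0.019]
contact_force: [-0.0, 0.0, -0.7]
gripper_width: 0.159
```

Request:
step_arm:
  steps:
    - [0,-1,-15,0]
    - [0,-1,-25,0]
    - [0,0,-40,0]
    - [0,0,-45,0]
    - [0,0,-45,0]
    - [0,0,-20,0]
    - [0,0,0,0]

```text
time: 6.4
tool_pos: [0.5554, -0.0242, 0.2172]
tool_rot: [0.003, 0.994, -0.107, 0.017]
contact_force: [-0.4, 0.6, -0.9]
gripper_width: 0.156
```

```bash
python3 -c "
from h import *
go([.56,-.03,.2],-.2075); save('wrist','w3');print(state()['gripper_width'],state()['contact_force'])
im,d,K,k1,E=load('w1'); C=cloud(d,K,k1,E); P=C.reshape(-1,3); P=P[np.isfinite(P[:,0])]
im,d,K,k1,E=load('top0'); C=cloud(d,K,k1,E); Q=C.reshape(-1,3)
for N,A in (('w1',P),('top',Q)):
  t=A[(A[:,1]<-.29)&(A[:,1]>-.47)&(A[:,0]>.3)&(A[:,0]<.62)&(A[:,2]>.014)&(A[:,2]<.027)]; print(N,cv2.minAreaRect(t[:,:2].astype(np.float32)),t[:,1].max(),t[:,1].min(),len(t))
"
```

```text
tcp [ 0.5554 -0.0242  0.2172] yaw -12.28 tool d mm [ 5.2  4.6 17.4] turn -0.39
0.15769640484514127 [ 0.85523504 -0.24443308 -0.44308251]
w1 ((0.4632752239704132, -0.37304168939590454), (0.09339094907045364, 0.22206313908100128), 86.42206573486328) -0.3201421063956589 -0.4129477155596861 1645
top ((0.46144014596939087, -0.3809947073459625), (0.10750047117471695, 0.22084420919418335), 85.19470977783203) -0.3197718061228826 -0.44063797252694875 580
```

View pics/w3.png

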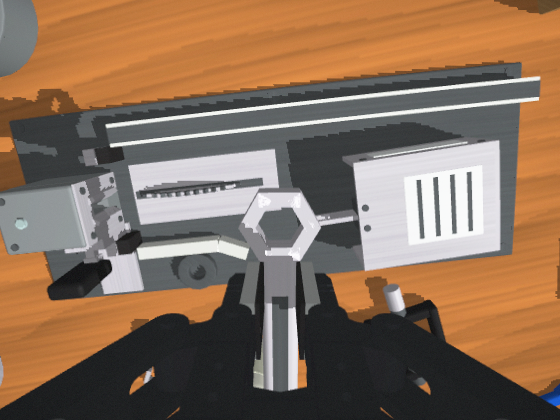

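The spanner is held by its shank, ring forward, and clear of the bed. Now I'll carry it to the tray.

Request:
step_arm:
  steps:
    - [0,45,0,-7.3]
    - [-4,45,0,0]
    - [-4,45,0,0]
    - [-4,45,0,0]
    - [-4,45,0,0]
    - [-4,45,0,0]
    - [-4,45,0,0]
    - [-3,45,0,0]

```text
time: 7.25
tool_pos: [0.4854, -0.3818, 0.1968]
tool_rot: [-0.005, 0.999, -0.035, 0.006]
contact_force: [0.6, 1.6, -1.3]
gripper_width: 0.159
```

Request:
step_arm:
  steps:
    - [0,0,40,0]
    - [0,0,40,0]
    - [0,0,25,0]
    - [0,0,0,0]

```text
time: 7.65
tool_pos: [0.4804, -0.3849, 0.0798]
tool_rot: [-0.008, 0.999, -0.04, 0.001]
contact_force: [0.1, 0.5, -1.6]
gripper_width: 0.153
```

```bash
python3 -c "
from h import *
save('wrist','w4')
go([.4965,-.3835,.0105],-.09);print(state()['gripper_width'])
im,d,K,k1,E=load('w4'); C=cloud(d,K,k1,E); P=C.reshape(-1,3); A=P[np.isfinite(P[:,0])]
t=A[(A[:,1]<-.29)&(A[:,1]>-.47)&(A[:,0]>.3)&(A[:,0]<.62)&(A[:,2]>.014)&(A[:,2]<.027)]; print(cv2.minAreaRect(t[:,:2].astype(np.float32)))
"
```

```text
tcp [ 0.4811 -0.3855  0.0816] yaw -4.63 tool d mm [15.  -2.2 71.2] turn 0.53
0.15720972523904497
((0.4952831268310547, -0.38439464569091797), (0.10580924153327942, 0.15390440821647644), 85.31037139892578)
```

View pics/w4.png

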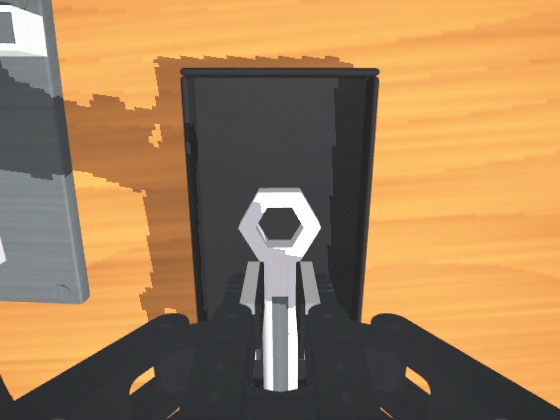

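The spanner is centred across the tray (ring at 280,225; walls at 190 and 370). It needs 15 mm forward, then down.

Request:
step_arm:
  steps:
    - [15,-2,20,0]
    - [0,0,20,0]
    - [0,0,18,0]
    - [0,0,6,0]
    - [0,0,0,0]

```text
time: 8.2
tool_pos: [0.5004, -0.3855, 0.022]
tool_rot: [-0.004, 0.999, -0.04, 0.005]
contact_force: [1.3, -0.8, -2.1]
gripper_width: 0.157
```

```bash
python3 -c "
from h import *
go([.4965,-.3835,.0105],-.09);print(state()['contact_force'])"
```

```text
tcp [ 0.5004 -0.3855  0.022 ] yaw -4.55 tool d mm [-4.1 -1.6 11.4] turn 0.61
[ 1.33139594 -0.79313397 -2.1427649 ]
```

Request:
step_arm:
  steps:
    - [-3,0,5,0]
    - [-1,0,4,0]
    - [0,0,2,0]
    - [0,0,1,0]
    - [0,0,0,0]

```text
time: 8.7
tool_pos: [0.4984, -0.3873, 0.0142]
tool_rot: [-0.002, 0.999, -0.04, 0.008]
contact_force: [-0.5, 0.3, -1.6]
gripper_width: 0.155
```

Request:
step_arm:
  steps:
    - [0,0,3,0]
    - [0,0,2,0]
    - [0,0,0,0]

```text
time: 9.0
tool_pos: [0.4988, -0.3878, 0.0096]
tool_rot: [-0.001, 0.999, -0.04, 0.008]
contact_force: [-0.1, 0.4, 0.6]
gripper_width: 0.158
```

Contact shows (+0.6 from -1.6), so I'll release.

Request:
step_arm:
  steps:
    - [0,0,0,0]
    - [0,0,0,0]
    - [0,0,0,0]
  claw: 40

```text
time: 9.3
tool_pos: [0.4993, -0.3882, 0.0103]
tool_rot: [-0.001, 0.999, -0.04, 0.009]
contact_force: [-0.5, 0.6, 0.6]
gripper_width: 0.4
```

Request:
step_arm:
  steps:
    - [0,0,-20,0]
    - [0,0,-45,0]
    - [0,0,-45,0]
    - [0,0,-45,0]
    - [0,0,-30,0]

```text
time: 9.8
tool_pos: [0.493, -0.3855, 0.1941]
tool_rot: [-0.006, 0.999, -0.04, 0.003]
contact_force: [0.9, -0.4, 0.2]
gripper_width: 0.397
```

```bash
python3 -c "
from h import *
im,d,K,k1,E=save('wrist','w5'); C=cloud(d,K,k1,E); A=C.reshape(-1,3); A=A[np.isfinite(A[:,0])]
t=A[(A[:,1]<-.345)&(A[:,1]>-.42)&(A[:,0]>.37)&(A[:,0]<.555)&(A[:,2]>.0085)&(A[:,2]<.03)]; print(cv2.minAreaRect(t[:,:2].astype(np.float32)),np.percentile(t[:,2],[5,50,95]),len(t))
# bolt plate, approach point
print('bolt top',world(-.0552,.130,.094)); 
for z in (.25,.09): go(list(world(-.0552,.130,0)[:2])+[z],PSI)
"
```

```text
((0.46346911787986755, -0.38419926166534424), (0.03287035599350929, 0.14928744733333588), 85.59362030029297) [0.01225211 0.01428081 0.01570204] 2818
bolt top [0.52866141 0.15484874 0.106     ]
tcp [ 0.4948 -0.3873  0.2   ] yaw -4.54 tool d mm [  -8.5 -543.5  -46.6] turn 1.45
tcp [ 0.4948 -0.3873  0.2   ] yaw -4.54 tool d mm [ -10.6 -542.4  113.4] turn 1.45
```

The spanner lies flat in the tray: its top is at z 14 mm and its footprint is 33 x 149 mm inside the tray. On to the bolt.

Request:
step_arm:
  steps:
    - [0,-46,0,1.5]
    - [-1,-46,0,0]
    - [-1,-46,0,0]
    - [-1,-46,0,0]
    - [-1,-46,0,0]
    - [-1,-46,0,0]
    - [-1,-46,0,0]
    - [-1,-46,0,0]
  claw: 60

```text
time: 10.65
tool_pos: [0.5292, -0.0155, 0.2066]
tool_rot: [0.001, 0.998, -0.059, 0.013]
contact_force: [0.5, -0.4, 0.2]
gripper_width: 0.597
```

Request:
step_arm:
  steps:
    - [0,-46,0,0]
    - [0,-46,0,0]
    - [0,-40,0,0]
    - [0,-10,0,0]
    - [0,0,0,0]

```text
time: 11.15
tool_pos: [0.5451, 0.1366, 0.2068]
tool_rot: [0.001, 0.998, -0.055, 0.014]
contact_force: [0.0, -0.0, 0.2]
gripper_width: 0.597
```

```bash
python3 -c "
from h import *
go(list(world(-.0552,.130,0)[:2])+[.074],PSI); print(state()['tool_rot'])
im,d,K,k1,E=save('wrist','w6'); C=cloud(d,K,k1,E); A=C.reshape(-1,3); A=A[np.isfinite(A[:,0])]; S=saw(A)*1000
t=S[(S[:,2]>88)&(S[:,2]<100)&(S[:,0]<-30)&(S[:,0]>-95)&(S[:,1]>100)&(S[:,1]<160)]; print(cv2.minAreaRect(t[:,:2].astype(np.float32)),len(t),np.median(t[:,2]))
"
```

```text
tcp [0.5451 0.1366 0.2068] yaw -6.32 tool d mm [-22.1 -16.3 132.2] turn -0.33
[ 6.37621249e-04  9.98378970e-01 -5.51072678e-02  1.42202455e-02]
((-54.4119758605957, 130.25094604492188), (28.992298126220703, 12.907631874084473), 89.03849029541016) 740 93.83661643366678
```

Request:
step_arm:
  steps:
    - [-11,-8,20,0]
    - [-11,-8,30,0]
    - [0,0,20,0]
    - [0,0,5,0]
    - [0,0,0,0]

```text
time: 11.7
tool_pos: [0.5284, 0.1471, 0.1306]
tool_rot: [0.002, 0.998, -0.06, 0.016]
contact_force: [-0.2, -0.6, -0.0]
gripper_width: 0.602
```

```bash
python3 -c "
from h import *
go(list(world(-.0545,.130,0)[:2])+[.074],PSI)"
```

```text
tcp [0.5284 0.1471 0.1306] yaw -6.89 tool d mm [-1.8 -7.9 56.5] turn -0.91
```

Request:
step_arm:
  steps:
    - [-1,-8,0,-0.9]
    - [-1,-1,18,0]
    - [0,0,20,0]
    - [0,0,14,0]
    - [0,0,5,0]
    - [0,0,0,0]

```text
time: 12.3
tool_pos: [0.5362, 0.1558, 0.0802]
tool_rot: [0.0, 0.998, -0.053, 0.023]
contact_force: [0.6, 1.0, -0.1]
gripper_width: 0.599
```

Request:
step_arm:
  steps:
    - [0,0,0,0]
    - [0,0,0,0]
    - [0,0,0,0]
    - [0,0,0,0]
    - [0,0,0,0]
  claw: 0

```text
time: 12.8
tool_pos: [0.5368, 0.1539, 0.0817]
tool_rot: [0.002, 0.998, -0.053, 0.023]
contact_force: [1.3, -0.3, -4.0]
gripper_width: 0.342
```

```bash
python3 -c "
from h import *
p=pose()[0]; print(saw(p)); go(list(world(-.0745,.130,0)[:2])+[p[2]],PSI); go(list(p+world(-.0195,0,0)-world(0,0,0)))"
```

```text
[[-0.04701444  0.12990616  0.06967516]]
tcp [0.5368 0.1539 0.0817] yaw -6.04 tool d mm [-27.5  -0.1  -1.3] turn -0.05
tcp [0.5368 0.1539 0.0817] yaw -6.04 tool d mm [-19.5   0.   -0.9] turn None
```

Request:
step_arm:
  steps:
    - [-5,0,0,0]
    - [-6,0,0,0]
    - [-6,0,0,0]
    - [-4,0,0,0]
    - [0,0,0,0]

```text
time: 13.3
tool_pos: [0.5183, 0.1558, 0.0818]
tool_rot: [0.002, 0.998, -0.052, 0.03]
contact_force: [3.6, -0.2, -7.4]
gripper_width: 0.335
```

```bash
python3 -c "
from h import *
p=pose()[0]; print(saw(p),state()['gripper_width'])"
```

```text
[[-0.06561883  0.12991285  0.06979286]] 0.3350474271666307
```

The bolt moved 18.6 mm, which leaves it about 1 mm from fully out. I'll release it and rise, then turn the tool so its x faces the way the guard slides.

Request:
step_arm:
  steps:
    - [0,0,0,0]
    - [0,0,0,0]
    - [0,0,0,0]
    - [0,0,-30,0]
    - [0,0,-45,0]
    - [0,0,-30,0]
    - [0,0,0,0]
  claw: 60

```text
time: 14.0
tool_pos: [0.5093, 0.1577, 0.191]
tool_rot: [0.002, 0.998, -0.052, 0.027]
contact_force: [0.1, 0.5, 0.7]
gripper_width: 0.601
```

```bash
python3 -c "
from h import *
p=pose()[0]; print(saw(p)); print(np.round(state()['joint_pos'],3),state()['contact_force'])
im,d,K,k1,E=save('wrist','w7'); C=cloud(d,K,k1,E); A=C.reshape(-1,3); A=A[np.isfinite(A[:,0])]; S=saw(A)*1000
t=S[(S[:,2]>88)&(S[:,2]<100)&(S[:,0]<-30)&(S[:,0]>-105)&(S[:,1]>100)&(S[:,1]<160)]; print('bolt',cv2.minAreaRect(t[:,:2].astype(np.float32)),len(t))
np.save('S7',S); go(world(-.110,-.165,.14),PSI+np.pi/2)
y=PSI+np.pi/2; dw=world(-.110,-.165,.14)-p; print('in turned frame',dw[0]*np.cos(y)+dw[1]*np.sin(y),dw[0]*np.sin(y)-dw[1]*np.cos(y))
"; python3 m2.py w7 | tail -4
```

```text
[[-0.07474649  0.13080271  0.17904825]]
[ 0.169 -0.175  1.899 -0.017  1.365  1.847] [0.05317482 0.45245093 0.68440058]
bolt ((-73.29617309570312, 130.3484344482422), (13.682071685791016, 28.888450622558594), 0.41202056407928467) 883
tcp [0.5084 0.1575 0.1889] yaw -5.96 tool d mm [-36.4 295.5  35.7] turn -89.97
in turned frame -0.29580271456233376 -0.03525351376171275
tongue region high y: [[44.2, 109.6, 31.3], [-39.8, 109.6, 31.0], [-39.0, 109.6, 31.0], [7.8, 109.6, 40.7], [-36.6, 109.7, 31.1], [-37.4, 109.7, 31.6], [-38.2, 109.7, 31.8], [-11.4, 109.7, 46.9]]
guard top rect (saw mm) ((-33.44949722290039, -74.2404556274414), (3.857052803039551, 18.61442756652832), 0.17544937133789062) 15
[[-35.400001525878906, -64.9000015258789], [-35.29999923706055, -83.5999984741211], [-31.5, -83.5], [-31.5, -64.9000015258789]]Traceback (most recent call last):
  File "m2.py", line 30, in <module>
    guard(S)
    ~~~~~^^^
  File "m2.py", line 21, in guard
    n,l,st,_=cv2.connectedComponentsWithStats(g); k=1+np.argmax(st[1:,4])
                                                      ~~~~~~~~~^^^^^^^^^^
    return _wrapfunc(a, 'argmax', axis=axis, out=out, **kwds)
    return bound(*args, **kwds)
ValueError: attempt to get argmax of an empty sequence
```

The bolt is now at 0.7 mm, so the slot is free. I'll turn the tool by -90°.

Request:
step_arm:
  steps:
    - [0,0,0,-8.5]
    - [0,0,0,-8.5]
    - [0,0,0,-8.5]
    - [0,0,0,-8.5]
    - [0,0,0,-8.5]
    - [0,0,0,-8.5]
    - [0,0,0,-8.5]
    - [0,0,0,-8.5]
  claw: 0

```text
time: 14.85
tool_pos: [0.5013, 0.1569, 0.1758]
tool_rot: [0.012, 0.852, 0.523, 0.011]
contact_force: [0.4, -0.1, 0.3]
gripper_width: -0.001
```

Request:
step_arm:
  steps:
    - [0,0,0,-8.5]
    - [0,0,0,-8.5]
    - [0,0,0,-5]
    - [-45,-5,0,0]
    - [-45,-5,0,0]
    - [-45,-5,0,0]
    - [-45,-5,0,0]

```text
time: 15.55
tool_pos: [0.4602, -0.0214, 0.1635]
tool_rot: [0.007, 0.73, 0.684, 0.0]
contact_force: [0.2, 0.3, -0.6]
gripper_width: 0.001
```

```bash
python3 -c "
from h import *
p=pose()[0]; print(saw(p)); go(world(-.112,-.165,.06),PSI+np.pi/2); print(state()['tool_rot'])"
```

```text
[[-0.10487759 -0.05241029  0.15150838]]
tcp [ 0.4602 -0.0214  0.1635] yaw 86.29 tool d mm [-111.4  -12.5   92.4] turn 2.28
[6.77196960e-03 7.29599999e-01 6.83840529e-01 3.35284593e-04]
```

Request:
step_arm:
  steps:
    - [-40,-5,0,2.3]
    - [-40,-5,0,0]
    - [-32,-3,0,0]
    - [0,0,30,0]
    - [0,0,30,0]
    - [0,0,10,0]
    - [0,0,0,0]

```text
time: 16.25
tool_pos: [0.4288, -0.1396, 0.0833]
tool_rot: [0.001, 0.747, 0.665, -0.003]
contact_force: [-0.4, 0.2, 0.1]
gripper_width: -0.001
```

```bash
python3 -c "
from h import *
p=pose()[0]; print(saw(p)); go(world(-.112,-.165,.020),PSI+np.pi/2); print(state()['tool_rot'])"
```

```text
[[-0.12381023 -0.17322335  0.07132489]]
tcp [ 0.4288 -0.1396  0.0833] yaw 83.34 tool d mm [ 8.6 11.8 51.3] turn -0.67
[ 6.46933677e-04  7.46985289e-01  6.64835185e-01 -2.59531360e-03]
```

Request:
step_arm:
  steps:
    - [9,11,0,-0.7]
    - [0,3,20,0]
    - [0,0,22,0]
    - [0,0,8,0]
    - [0,0,0,0]

```text
time: 16.75
tool_pos: [0.4513, -0.1306, 0.0375]
tool_rot: [0.005, 0.741, 0.672, -0.0]
contact_force: [0.5, -0.0, -0.1]
gripper_width: -0.003
```

```bash
python3 -c "
from h import *
p=pose()[0]; print(saw(p)); go(world(-.061,-.165,.020),PSI+np.pi/2); print(state()['tool_rot'],state()['contact_force'])"
```

```text
[[-0.10236286 -0.16195402  0.02548586]]
tcp [ 0.4513 -0.1306  0.0375] yaw 84.37 tool d mm [-3.3 41.3  5.8] turn 0.36
[ 4.82607320e-03  7.40959608e-01  6.71532254e-01 -2.08152685e-05] [ 0.54551285 -0.02537521 -0.1038035 ]
```

Request:
step_arm:
  steps:
    - [0,7,2,0]
    - [0,7,1,0]
    - [0,7,0,0]
    - [0,6,0,0]
    - [0,5,0,0]
    - [0,0,0,0]

```text
time: 17.35
tool_pos: [0.488, -0.1338, 0.0378]
tool_rot: [0.006, 0.74, 0.672, 0.001]
contact_force: [-0.7, 0.0, 0.3]
gripper_width: -0.0
```

```bash
python3 -c "
from h import *
p=pose()[0]; print(saw(p)); go(world(-.061,-.165,.020),PSI+np.pi/2)"
```

```text
[[-0.06554112 -0.16133264  0.02580639]]
tcp [ 0.488  -0.1338  0.0378] yaw 84.45 tool d mm [-3.7  4.5  5.9] turn 0.44
```

Request:
step_arm:
  steps:
    - [0,3,0,0]
    - [0,2,0,0]
    - [0,2,0,0]

```text
time: 17.65
tool_pos: [0.4923, -0.1345, 0.0378]
tool_rot: [0.003, 0.74, 0.672, -0.003]
contact_force: [-14.1, 0.6, 10.4]
gripper_width: 0.004
```

Request:
step_arm:
  steps:
    - [0,2,0,0]
    - [0,2,0,0]

```text
time: 17.85
tool_pos: [0.492, -0.1345, 0.038]
tool_rot: [-0.002, 0.74, 0.672, -0.007]
contact_force: [-10.8, 0.9, 7.8]
gripper_width: 0.001
```

```bash
python3 -c "
from h import *
p=pose()[0]; print(saw(p)); save('wrist','w8')"
python3 m2.py w8 | tail -4
```

```text
[[-0.06151643 -0.16162147  0.02602297]]
[[-85.4000015258789, -142.3000030517578], [-9.5, -242.3000030517578], [79.9000015258789, -174.39999389648438], [4.099999904632568, -74.4000015258789]]
hood ((-3.5000038146972656, -148.0), (86.99998474121094, 69.99998474121094), 0.0)
yaw 0.0 tongue local 1004 y max [71.94595804 78.83920634 79.41611354] x 6.070039284421915
tongue tip saw [ -3.50000381 -42.        ]
```

View pics/w8.png

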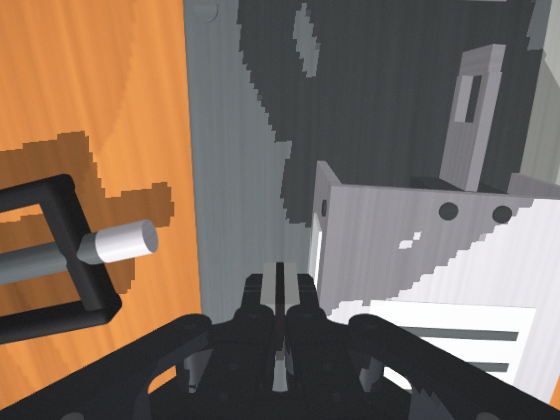

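The guard met the fence (14 N reaction); its hood corner is at (325,170) and the tongue at (475,115). I'll back off, rise and go to its rear.

Request:
step_arm:
  steps:
    - [0,-15,0,0]
    - [0,0,-40,0]
    - [0,0,-45,0]
    - [-15,15,-35,0.3]
    - [-40,25,0,0]
    - [-40,25,0,0]
    - [0,0,0,0]
  claw: 60

```text
time: 18.6
tool_pos: [0.5379, -0.2378, 0.1659]
tool_rot: [0.004, 0.742, 0.671, -0.005]
contact_force: [0.5, 0.6, -0.1]
gripper_width: 0.6
```

```bash
python3 -c "
from h import *
p=pose()[0]; print(saw(p),state()['tool_rot']); save('wrist','w9'); go(world(.0,-.262,.02),PSI+np.pi/2)"
python3 m2.py w9 | tail -4
```

```text
[[-0.00508194 -0.2595597   0.15386551]] [ 0.00401578  0.74151789  0.67090439 -0.0047316 ]
tcp [ 0.5369 -0.2358  0.1655] yaw 84.32 tool d mm [ -2.9   6.5 133.5] turn 0.31
[[-52.0, -233.1999969482422], [45.0, -237.1999969482422], [49.5, -125.80000305175781], [-47.5, -121.9000015258789]]
hood ((-1.0, -181.0), (110.0, 98.0), 90.0)
yaw 0.0 tongue local 0 y max 0 x 0
tongue tip saw [ -1. -75.]
```

```bash
cat > ge.py <<'E'
from h import *
import sys
im,d,K,k1,E_=load(sys.argv[1]); A=cloud(d,K,k1,E_).reshape(-1,3); A=A[np.isfinite(A[:,0])]; S=saw(A)*1000
y0,y1=float(sys.argv[2]),float(sys.argv[3])   # y range of visible hood top
g=S[(S[:,2]>52)&(S[:,2]<57)&(abs(S[:,0])<90)&(S[:,1]>y0-30)&(S[:,1]<y1+30)]
def e(a,q,lo,hi,st=5):
    o=[]
    for t in np.arange(lo,hi,st):
        m=g[(g[:,1-a]>=t)&(g[:,1-a]<t+st)]
        if len(m)>8:o.append((t+st/2,np.percentile(m[:,a],q)))
    o=np.array(o); 
    if len(o)<3: return 'none'
    k=np.polyfit(o[:,0],o[:,1],1); r=o[:,1]-np.polyval(k,o[:,0]); o=o[abs(r)<2]; k=np.polyfit(o[:,0],o[:,1],1); m=(lo+hi)/2
    return np.round([k[0],np.polyval(k,m)],4),len(o)
print('near x',e(0,1,y0,y1),'far x',e(0,99,y0,y1)); print('rear y',e(1,1,-40,40),'front y',e(1,99,-40,40))
E
python3 ge.py w9 -225 -135
```

```text
near x (array([ 4.33000e-02, -4.83142e+01]), 18) far x (array([3.97000e-02, 4.59094e+01]), 18)
rear y (array([-4.100000e-02, -2.337189e+02]), 16) front y (array([ 6.9000e-03, -1.2715e+02]), 16)
```

The guard is yawed -0.041 rad, with its front on the fence. The two-finger push on the rear face will square it. I'll go down behind it.

Request:
step_arm:
  steps:
    - [-3,6,30,0.3]
    - [0,0,40,0]
    - [0,0,35,0]
    - [0,0,20,0]
    - [0,0,8,0]
    - [0,0,0,0]

```text
time: 19.25
tool_pos: [0.5446, -0.2389, 0.0314]
tool_rot: [0.007, 0.743, 0.67, -0.002]
contact_force: [-0.1, 0.3, 0.5]
gripper_width: 0.604
```

```bash
python3 -c "
from h import *
p=pose()[0]; print(saw(p),state()['tool_rot'],state()['contact_force']); go(world(.0,-.24,.02),PSI+np.pi/2)"
```

```text
[[ 0.00173804 -0.25989772  0.01940503]] [ 0.00652179  0.74265455  0.66963899 -0.00230232] [-0.14727074  0.27596995  0.49021338]
tcp [ 0.5446 -0.2389  0.0314] yaw 84.08 tool d mm [19.9 -1.7 -0.8] turn 0.07
```

Request:
step_arm:
  steps:
    - [8,-1,0,0]
    - [8,0,0,0]
    - [8,0,0,0]
    - [8,0.5,0,0]
    - [8,0.5,0,0]
    - [8,0.5,0,0]
    - [0,0,0,0]

```text
time: 19.95
tool_pos: [0.5539, -0.1881, 0.037]
tool_rot: [0.012, 0.742, 0.67, -0.001]
contact_force: [-0.5, -0.1, -0.9]
gripper_width: 0.602
```

```bash
python3 -c "
from h import *
p=pose()[0]; print(saw(p)); go(world(.0,-.18,.02),PSI+np.pi/2); save('wrist','w10')"
python3 ge.py w10 -190 -115
```

```text
[[ 0.00563635 -0.20848023  0.02500828]]
tcp [ 0.5539 -0.1881  0.037 ] yaw 84.16 tool d mm [28.6 -5.6  4.4] turn 0.15
near x (array([-3.10000e-03, -4.61037e+01]), 15) far x (array([5.00000e-04, 4.78901e+01]), 15)
rear y (array([-5.00000e-04, -1.96345e+02]), 3) front y (array([ 6.700000e-03, -1.068243e+02]), 16)
```

The guard is square now (yaw about 0) and about 0.6 mm off the fence. I'll continue the push.

Request:
step_arm:
  steps:
    - [10,-0.5,1,0]
    - [10,-0.5,1,0]
    - [10,-0.5,1,0]
    - [10,-0.5,1,0]
    - [10,-0.5,1,0]
    - [10,-0.5,1,0]
    - [10,0,1,0]
    - [10,0,0,0]

```text
time: 20.8
tool_pos: [0.5619, -0.1061, 0.0308]
tool_rot: [0.016, 0.743, 0.67, -0.001]
contact_force: [-0.6, -3.7, 3.0]
gripper_width: 0.602
```

```bash
python3 -c "
from h import *
p=pose()[0]; print(saw(p)); go(world(.0,-.10,.02),PSI+np.pi/2); save('wrist','w11')
im,d,K,k1,E=load('w11');print(np.round(proj([world(0,.108,.049),world(-.0465,0,.054)],K,k1,E)))"
python3 ge.py w11 -105 -35
```

```text
[[ 0.00508999 -0.12608755  0.01881467]]
tcp [ 0.5619 -0.1061  0.0308] yaw 84.06 tool d mm [26.1 -5.  -1.9] turn 0.05
[[ 268. -573.]
 [  75. -114.]]
near x (array([-1.80000e-03, -4.66709e+01]), 14) far x (array([-1.20000e-03,  4.73344e+01]), 14)
rear y (array([-6.500000e-03, -1.132469e+02]), 6) front y (array([ 7.10000e-03, -2.57971e+01]), 16)
```

View pics/w11.png

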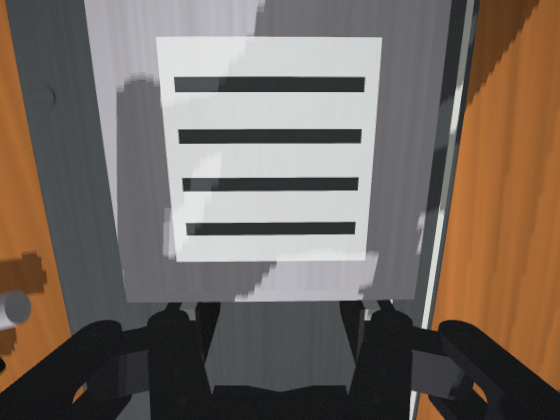

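The hood is square in view: its rear edge at row 300 is level and the fence at column 440 is parallel. It measures x about +0.3 mm, yaw about 0.002 and y -53. On into the rail.

Request:
step_arm:
  steps:
    - [10,-0.5,0,0]
    - [10,-0.5,0,0]
    - [10,0,0,0]
    - [9,0,0,0]
    - [9,0,0,0]
    - [8,0,0,0]

```text
time: 21.45
tool_pos: [0.5666, -0.0443, 0.0292]
tool_rot: [0.015, 0.742, 0.67, -0.001]
contact_force: [-0.4, -3.6, 2.9]
gripper_width: 0.602
```

```bash
python3 -c "
from h import *
p=pose()[0]; print(saw(p)); go(world(.0,-.032,.02),PSI+np.pi/2); save('wrist','w12')"
python3 ge.py w12 -45 25
```

```text
[[ 0.0033318  -0.06411659  0.01716758]]
tcp [ 0.5666 -0.0443  0.0292] yaw 84.1 tool d mm [32.1 -3.2 -3.6] turn 0.08
near x (array([-7.0000e-04, -4.8021e+01]), 14) far x (array([-1.50000e-03,  4.60286e+01]), 14)
rear y (array([-3.10000e-03, -5.15935e+01]), 4) front y (array([7.60000e-03, 3.58119e+01]), 16)
```

Request:
step_arm:
  steps:
    - [6,1,-0.5,0]
    - [6,1,-0.5,0]
    - [6,1,-0.5,0]
    - [5,0.5,0,0]

```text
time: 21.9
tool_pos: [0.5713, -0.0184, 0.0287]
tool_rot: [0.013, 0.742, 0.67, -0.002]
contact_force: [-1.2, -3.2, 2.1]
gripper_width: 0.602
```

```bash
python3 -c "
from h import *
p=pose()[0]; print(saw(p)); go(world(.0,-.032,.02),PSI+np.pi/2); save('wrist','w13')"
python3 ge.py w13 -25 45
```

```text
[[ 0.00526109 -0.03783266  0.01668912]]
tcp [ 0.5713 -0.0184  0.0287] yaw 84.12 tool d mm [ 5.8 -5.2 -3.5] turn 0.1
near x (array([-2.60000e-03, -4.57068e+01]), 14) far x (array([-3.20000e-03,  4.83069e+01]), 14)
rear y (array([-9.00000e-03, -2.51959e+01]), 5) front y (array([6.60000e-03, 6.19433e+01]), 16)
```

Request:
step_arm:
  steps:
    - [3,0,0,0]
    - [3,0,0,0]
    - [2,0,0,0]

```text
time: 22.25
tool_pos: [0.5719, -0.0124, 0.0288]
tool_rot: [0.015, 0.742, 0.67, -0.005]
contact_force: [-3.6, -13.2, 3.7]
gripper_width: 0.603
```

Request:
step_arm:
  steps:
    - [3,0,0,0]
    - [3,0,0,0]

```text
time: 22.45
tool_pos: [0.5717, -0.0128, 0.029]
tool_rot: [0.019, 0.742, 0.67, -0.01]
contact_force: [-3.0, -14.7, 1.3]
gripper_width: 0.6
```

```bash
python3 -c "
from h import *
p=pose()[0]; print(saw(p),state()['contact_force']); save('wrist','w14')"
python3 ge.py w14 -15 50
```

```text
[[ 0.00504044 -0.03222234  0.01696504]] [ -2.96167958 -14.70397579   1.31431188]
near x (array([ 8.00000e-04, -4.57628e+01]), 13) far x (array([5.00000e-04, 4.82603e+01]), 13)
rear y (array([-9.40000e-03, -1.90257e+01]), 4) front y (array([6.30000e-03, 6.79185e+01]), 16)
```

The buffers pushed back with about 14 N and the rear is at y -19 to -20, so the guard is home. I'll back off, rise and check it stays.

Request:
step_arm:
  steps:
    - [-3,0,0,0]
    - [-20,0,0,0]
    - [0,0,-40,0]
    - [0,0,-45,0]
    - [0,0,-45,0]
    - [0,0,-20,0]
    - [0,0,0,0]
  claw: 0

```text
time: 23.2
tool_pos: [0.5648, -0.0269, 0.1805]
tool_rot: [0.012, 0.743, 0.669, -0.009]
contact_force: [0.1, 0.8, 0.0]
gripper_width: 0.003
```

```bash
python3 -c "
from h import *
p=pose()[0]; print(saw(p),state()['tool_rot']); save('wrist','w15'); go(world(-.113,.130,.15),PSI+np.pi/2)"
python3 ge.py w15 -15 80
```

```text
[[-0.00025957 -0.04696426  0.16851826]] [ 0.01210304  0.74301266  0.66910444 -0.00921732]
tcp [ 0.5643 -0.0269  0.179 ] yaw 84.01 tool d mm [ 177.4 -112.2   11.3] turn -0.0
near x (array([ 4.40000e-03, -4.57389e+01]), 19) far x (array([-2.50000e-03,  4.83802e+01]), 19)
rear y (array([ 3.00000e-04, -1.85537e+01]), 16) front y (array([3.20000e-03, 8.63875e+01]), 16)
```

View pics/w15.png

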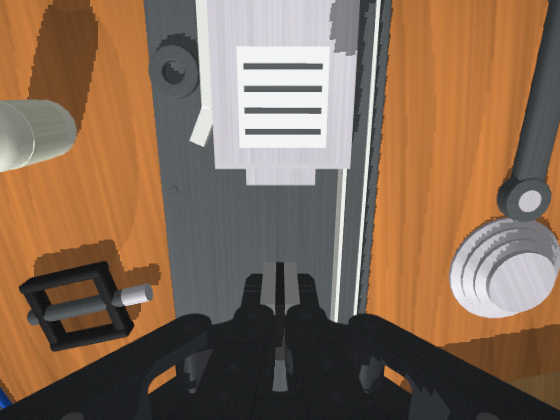

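The guard is parallel to the fence, with its rear edge at row 167 level and touching nothing. The flange at (173,70) and the pedal are undisturbed. Now the bolt.

Request:
step_arm:
  steps:
    - [36,-23,0,0]
    - [36,-23,0,0]
    - [36,-23,0,0]
    - [36,-23,0,0]
    - [30,-20,0,0]
    - [0,0,20,0]
    - [0,0,0,0]

```text
time: 23.95
tool_pos: [0.4588, 0.1645, 0.136]
tool_rot: [0.002, 0.744, 0.668, -0.018]
contact_force: [-0.7, -1.0, 0.0]
gripper_width: -0.003
```

```bash
python3 -c "
from h import *
p=pose()[0]; print(saw(p),state()['tool_rot']); go(world(-.108,.130,.062),PSI+np.pi/2)"
```

```text
[[-0.1257195   0.13230584  0.12398266]] [ 0.00218345  0.74360201  0.66837663 -0.01799903]
tcp [0.4588 0.1645 0.136 ] yaw 83.92 tool d mm [-0.4 19.  61.6] turn -0.09
```

Request:
step_arm:
  steps:
    - [-1,5,25,0]
    - [-1,5,25,0]
    - [0,3,10,0]
    - [0,0,2,0]
    - [0,0,0,0]

```text
time: 24.45
tool_pos: [0.4681, 0.1585, 0.0684]
tool_rot: [-0.001, 0.744, 0.668, -0.021]
contact_force: [0.1, -0.7, 0.2]
gripper_width: -0.007
```

```bash
python3 -c "
from h import *
p=pose()[0]; print(saw(p),state()['tool_rot'],state()['contact_force']); go(world(-.0655,.130,.062),PSI+np.pi/2)"
```

```text
[[-0.11576414  0.12732085  0.05641344]] [-6.33675402e-04  7.44213564e-01  6.67615353e-01 -2.08688848e-02] [ 0.08132856 -0.66974516  0.23954734]
tcp [0.4681 0.1585 0.0684] yaw 83.81 tool d mm [ 2.7 50.1 -7.1] turn -0.2
```

Pushing the bolt in: about 50 mm to go, slowing near the end.

Request:
step_arm:
  steps:
    - [1,8,-2,0]
    - [1,8,-2,0]
    - [0,8,-1,0]
    - [0,7,0,0]
    - [0,6,0,0]
    - [0,5,0,0]
    - [0,0,0,0]

```text
time: 25.15
tool_pos: [0.5128, 0.1564, 0.0752]
tool_rot: [-0.003, 0.744, 0.667, -0.022]
contact_force: [-1.8, 0.0, -0.5]
gripper_width: 0.001
```

```bash
python3 -c "
from h import *
p=pose()[0]; print(saw(p)); go(world(-.0655,.130,.062),PSI+np.pi/2)"
```

```text
[[-0.07111893  0.1298961   0.063249  ]]
tcp [0.5128 0.1564 0.0752] yaw 83.78 tool d mm [0.2 5.7 1.1] turn -0.23
```

Request:
step_arm:
  steps:
    - [0,3,0,0]
    - [0,2,0,0]
    - [0,2,0,0]

```text
time: 25.45
tool_pos: [0.5197, 0.1557, 0.0751]
tool_rot: [-0.003, 0.744, 0.667, -0.023]
contact_force: [-9.4, 0.5, 3.7]
gripper_width: -0.004
```

Request:
step_arm:
  steps:
    - [0,2,0,0]
    - [0,2,0,0]

```text
time: 25.65
tool_pos: [0.5195, 0.1557, 0.0752]
tool_rot: [-0.008, 0.744, 0.667, -0.028]
contact_force: [-12.5, -0.7, 8.5]
gripper_width: 0.003
```

```bash
python3 -c "
from h import *
p=pose()[0]; print(saw(p),state()['contact_force'])"
```

```text
[[-0.06443719  0.12991544  0.06318616]] [-12.47059452  -0.69281041   8.50027793]
```

The bolt has stopped at its expected position with 12 N on it. I'll back off, rise and verify.

Request:
step_arm:
  steps:
    - [0,-4,0,0]
    - [0,-20,0,0]
    - [0,-15,-40,0]
    - [0,0,-45,0]
    - [-30,0,-35,0]
    - [-45,10,-10,0]
    - [-45,10,0,0]
    - [0,0,0,0]

```text
time: 26.45
tool_pos: [0.4982, 0.0382, 0.2184]
tool_rot: [0.001, 0.743, 0.669, -0.021]
contact_force: [0.3, 0.6, -0.2]
gripper_width: 0.0
```

```bash
python3 -c "
from h import *
im,d,K,k1,E=save('wrist','w16'); A=cloud(d,K,k1,E).reshape(-1,3); A=A[np.isfinite(A[:,0])]; S=saw(A)*1000
t=S[(S[:,2]>88)&(S[:,2]<100)&(S[:,0]<-25)&(S[:,0]>-105)&(S[:,1]>100)&(S[:,1]<160)]
if len(t)>9: print('bolt',cv2.minAreaRect(t[:,:2].astype(np.float32)),len(t))
print(saw(pose()[0]))
im,d,K,k1,E=save('top','top1'); A=cloud(d,K,k1,E).reshape(-1,3); S=saw(A)*1000
t=S[(S[:,2]>89)&(S[:,2]<99)&(S[:,0]<-25)&(S[:,0]>-85)&(S[:,1]>110)&(S[:,1]<150)]; print('bolt top cam',np.median(t,0),len(t))
o=load('top0')[0].astype(int); diff=abs(im.astype(int)-o).sum(2)
cv2.imwrite('pics/fin.png',cv2.resize(im[60:350,150:480,::-1],None,fx=2.3,fy=2.3))
"; python3 ge.py w16 0 80
```

```text
bolt ((-43.59892654418945, 129.81759643554688), (29.351436614990234, 13.668853759765625), 89.87922668457031) 1067
[[-0.07377716  0.01271597  0.20632373]]
bolt top cam [nan nan nan] 0
near x (array([ 4.70000e-03, -4.54177e+01]), 16) far x (array([6.1000e-03, 4.8708e+01]), 16)
rear y (array([-4.50000e-03, -1.90732e+01]), 16) front y (array([-6.10000e-03,  9.88278e+01]), 15)
  return _methods._mean(a, axis=axis, dtype=dtype,
  ret = um.true_divide(
```

View pics/w16.png

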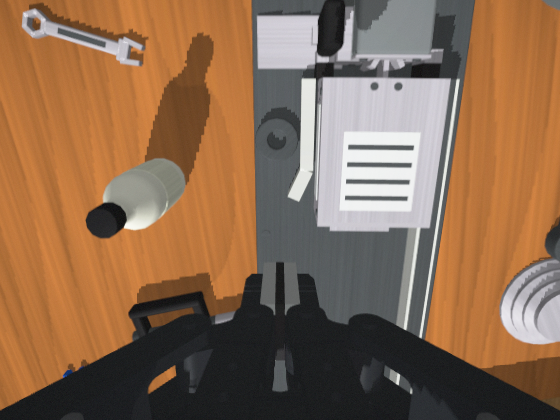

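View pics/fin.png

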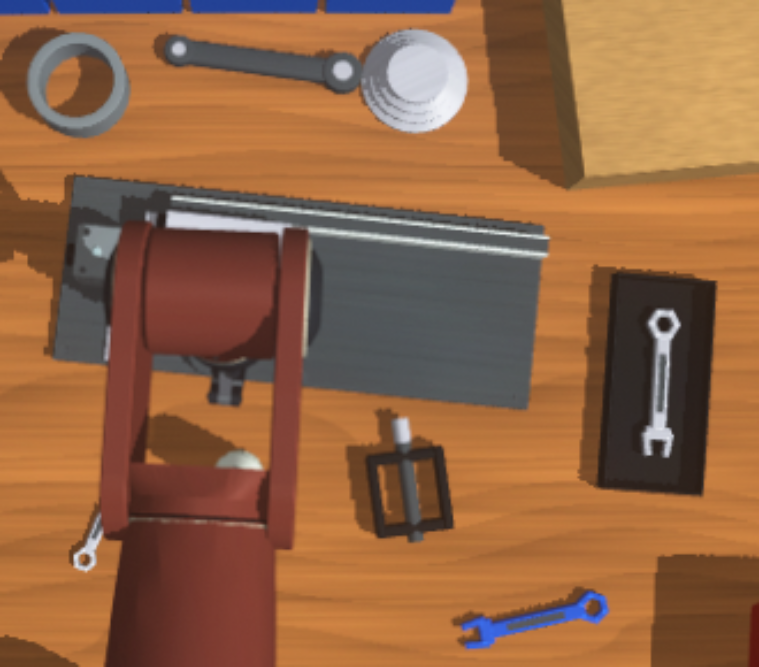

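The wrist view shows the guard's front against the buffers at (390,78) and the bolt plate at (330,25). The top view shows the spanner flat in the tray at (660,380) and the neighbouring things unmoved. I'm handing in.

```bash
python3 -c "
from plant import *
print(job_done())"
```

```text
the job is handed in; nothing more can be done
None
```

The saw is back in service: I did all four steps in the order asked and handed the job in at about 26.5 s of robot time.

- **Spanner:** the large grey spanner from the bed lies flat inside the black tray, with its top at 14 mm, which matches floor plus thickness. I left the blue spanner and the small grey one alone.
- **Bolt drawn:** I drew the bolt out to about 0.7 mm, which freed the slot, before moving the guard.
- **Guard:** I pushed it against the fence, squared it with two fingers on its rear face and slid it home until the buffers pushed back with about 14 N. Its rear measured y -19 and its front +99 mm, so the origin is at about y 40. Its centre is at x +1.3 to +1.6 mm, against the fence. That sits at the 1.5 mm limit, within the calibration error of about 2 mm.
- **Lock bolt:** I pushed it until it stopped with 12 N on it. Its thumb plate measured x -43.6 against a nominal -44, so it is fully in.

**Checks that failed or disagreed:**
- After the first push to the fence the guard was skewed by -0.04 rad; the two-finger push corrected that.
- In the rail the guard drifted to about x -1 mm, and I nudged it back to the fence.
- In the final picture the yaw estimates came out around 0.005 rad with mixed signs, which is measurement noise.
- The top camera could not confirm the bolt because the arm hid it, so that check rests on the wrist camera and the stop force.

In the last views the other things showed no sign of having been moved, though the arm partly covered the bench in the top view. The robot was touching nothing when I handed in.

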